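# Tip the rinse tub over the bar grate and pick off the caps

### The arm

A 7-joint arm with a two-finger parallel gripper is mounted at the origin on a cart in front of the work surface, level with it; the furniture and walls round the work are solid. World frame = base frame: x ahead of the robot, y to its left, z up, the work surface at z = 0. Lengths are in m, angles in degrees, forces in N, time in s.
With the tool pointing down it reaches from about 0.35 to 0.9 m from the base axis. Payload 8.1 kg.
Tool frame: the origin (TCP) lies midway between the tips of the shut fingers; the grasp point (between the pads) lies bot.grip_depth behind it (bot.grip_depth is the distance from the TCP to the grasp point, in m); z points along the fingers, y is the line along which they close (so a half turn about z gives the same grasp; the last joint's range is limited). The gripper opens to 85 mm and grips with 20 to 120 N. Pads are 22 mm wide; open, the fingers measure 114 mm over their backs; the gripper's body (76 mm by 85 mm) begins 54 mm behind the grasp point. The pads swing forward as they close: fully open they stand 13 mm farther back than shut.
Start: joints at [57.376, 24.895, 1.432, 90.138, -0.665, 64.973, -4.303], TCP at [0.281, -0.558, 0.231] pointing down, gripper open.
Joint ranges: [-149.89, 149.89], [-25.12, 119.58], [-72.63, 75.52], [4.76, 147.25], [-75.54, 255.54], [6.69, 114.76], [-157.13, 157.13]. Speed limits (degrees/s): [127.2, 127.2, 172.46, 172.46, 180, 180, 180].

### API

Orientations are given as a 3x3 rotation matrix whose columns are the frame's x, y, z axes.
In Python, from workcell import bot, effector, eyes gives the robot as it stands. Calls block until the motion is done:
- bot.move_to(position, orientation): joint-space move of the TCP to a pose.
- bot.servo_line(position, speed=0.15, attitude=None, f_stop=None): straight line of the TCP; attitude=None keeps the orientation; speed is the mean speed in m/s. With f_stop (N) it stops when the force on the tool has changed by that much, and returns True; else False.
- bot.movej(angles): joint-space move.
- effector.move_gripper(opening, grip_force=None): finger opening in m; grip_force is the grip in N (None keeps the last); returns when the fingers have stopped.
- bot.sleep(seconds).
- bot.inverse_kinematics(position, orientation): joint angles nearest the present ones, or None.
- bot.sense(): the state.
- eyes.read_camera(name): name is "side" or "top"; returns a dict with "img" (420x560x3 uint8, red, green, blue), "camera_matrix" (3x3 intrinsics, pixels), "R" (3x3) and "t" (3): a world point X has camera coordinates R X + t. Camera axes: x right, y down, z forward; pixel columns grow to the right and rows downward; lengths in m; the calibration is good to about 2 mm. A picture is of the moment at which its call begins. There is no depth.
A pose or a line that the arm cannot do raises bot.Unreachable and nothing moves.
- bot.sign_off(): hands the job in; it is judged then, once.
Trained networks look in a picture, given as the dict that the camera call returned (one of the last four; its "shot" number tells which), for a name from the list of things; names that differ only in an ending like _2 or _b are one class to them, and where a whole thing is asked for, a point or a joint stands for the part that bears it (a point fixed in the world has none). Each returns a list of dicts, best first, with "confidence" (0 to 1); they miss things now and then, are a little off and sometimes report something else, mostly with a low value. They report only what shows in the picture. A call takes as long as a camera call. They do not tell look-alikes from the thing itself.
- eyes.spot_in(name, picture): "centre" ([x, y, z] in m, in world coordinates, good to about 4 mm: the middle of the surface that is visible of it).
- eyes.outline_of(name, picture): "pixels" (420x560 bool, what is visible of it).
The state is a dict: "time_s": time; "q": joint angles; "dq": joint speeds; "joint_torque": joint torques, N m; "ee_pos": TCP position; "ee_rot": TCP orientation; "contact_force": force on the tool from outside, world axes, zero at the start; "torque": the same for the moment, N m; "gripper_width": finger opening in m; "grasp_force": force on a finger pad.
Only numpy, scipy, OpenCV 4.12 (cv2) and the standard library are available. Lean on these libraries where they do the work, as an engineer would, in place of code of your own. Each camera call takes 0.05 s, during which the arm holds its last target. There are 200 camera calls.

### The job

Pick up the white rinse tub by its overhead handle and tip everything in it onto the bar grate, so that the wooden modelling tools drop between the bars into the pan below and the blue caps stay on top. Set the empty tub back upright on the bench, then pick the two caps off the grate and put both into the green tray; every wooden tool must end up down in the pan, and the other things on the bench must stay where they are.

Things in the scene. Friction and masses are not known exactly. Their poses are not given: they have to be found in the camera images.
- tub_handle (a point): middle of the handle bar of the loose white rinse tub (0.2 to 0.4 kg), 125 mm above the tub's underside. The bar runs along tub x from end wall to end wall; its black middle 90 mm is 16 mm wide (y) and 22 mm high, so fingers close along tub y. End walls at x = +-106 mm are 46 mm high. Axes: x, y level, z up when the tub stands.
- tub_lip (a point): middle of the tub's +y pouring edge (88 mm from its middle, 13 mm above its underside); the -y side is the same. The smooth tub floor is 4 mm thick, flat to y = +-58 mm, then rises at 20 degrees to these open edges, along its full 216 mm length. Parts slide out over the lower edge when the tub is tipped about its x axis by some 35 to 60 degrees.
- grate: bar grate over a grey catch pan, fixed, 262 mm (x) by 246 mm (y), z up; origin on the bench under its centre. End rails at x = +-126 mm (10 mm thick) stand 8 mm above the bar tops; dark side boards at y = +-118 mm (6 mm thick) stand 20 mm above the bar tops, as do the four corner posts. Parts can be poured in over either side board.
- grate_bars (a point): centre of the grate, level with the bar tops, 75 mm above the bench. Five polished round bars, 8 mm thick, run along the grate's x at y = -96, -48, 0, 48, 96 mm, with 40 mm gaps between them. The pan's floor is 70 mm below this point.
- cap_tray: shallow green tray, fixed to the bench, 200 mm (x) by 160 mm (y) outside, walls 4 mm thick and 30 mm high; origin at its underside centre, floor about 4 mm above it.
- cap_1_mid (a point): centre of a blue plastic cap, a round cup 57 mm across and 46 mm tall, 20 g; z is the cap's own round axis, towards its open end (it may come to lie on its side, upside down or leaning). It cannot pass between the bars. It starts in the tub.
- cap_2_mid (a point): centre of a blue plastic cap, a round cup 57 mm across and 46 mm tall, 20 g; z is the cap's own round axis, towards its open end (it may come to lie on its side, upside down or leaning). It cannot pass between the bars. It starts in the tub.
- stick_1_mid (a point): centre of a wooden modelling tool, a thin stick 150 mm long along its y, about 11 mm thick, 15 g. It passes between the bars if it lands roughly along them. It starts in the tub, lying along the tub's x.
- stick_2_mid (a point): centre of a wooden modelling tool, a thin stick 170 mm long along its y, about 11 mm thick, 15 g. It passes between the bars if it lands roughly along them. It starts in the tub, lying along the tub's x.
- stick_3_mid (a point): centre of a wooden modelling tool, a thin stick 150 mm long along its y, about 11 mm thick, 15 g. It passes between the bars if it lands roughly along them. It starts in the tub, lying along the tub's x.
- tint_bottle: small green bottle with a black dropper cap, 36 mm across, 101 mm tall; bystander, origin at its underside centre
- clay: grey clay block, 65 x 97 x 49 mm; bystander, origin at its underside centre
There are look-alikes about, which are no part of the job. Leave any yellow look-alike of the part that bears cap_2_mid alone. What is shaped like the part that bears cap_1_mid but yellow is not meant.

How it is judged:
By the outcome, as a careful person would: the job done as asked, in the order asked, and still so for the second after the job is handed in, with the robot touching nothing.
It also fails if it takes over 72 s, if anything falls off the work surface, if the arm or the gripper's body presses on something with over 40 N, if the wrist force passes 120 N, or if a joint passes its speed limit or range.

## Working session

There is one attempt and no reset: what is moved stays moved. The work goes in short steps, each a Python script; the robot and the scene stay as the last script left them, time stands still between calls to the robot, and variables do not carry over. Pictures are saved under pics/ and viewed, at most 10 in all, crops included, and the job is handed in when it is done.

```bash
ls; mkdir -p pics
python3 - <<'E'
from workcell import bot, effector, eyes
import cv2, numpy as np
ims=[]
for n in ("top","side"):
    p=eyes.read_camera(n); cv2.imwrite(f"pics/{n}0.png",p["img"][:,:,::-1])
    print(n,"cam pos",(-p["R"].T@p["t"]).round(3), p["camera_matrix"][0,0])
    for k in ("tub_handle","tub_lip","grate","grate_bars","cap_tray","cap_1_mid","stick_1_mid","tint_bottle","clay"):
        for d in eyes.spot_in(k,p): 
            c=np.array(d["centre"]); q=p["camera_matrix"]@(p["R"]@c+p["t"]); print(k,c.round(3),round(d["confidence"],2),(q[:2]/q[2]).round())
s=bot.sense(); print(s["time_s"],bot.grip_depth,s["ee_rot"].round(3) if hasattr(s["ee_rot"],'round') else s["ee_rot"])
E
```

```text
pics
top cam pos [0.249 0.115 1.935] 526.9679628396322
tub_handle [0.476 0.386 0.007] 0.66 [200. 229.]
tub_lip [0.479 0.385 0.004] 0.76 [201. 228.]
grate [ 0.559 -0.001  0.007] 0.6 [305. 206.]
grate [0.476 0.352 0.012] 0.58 [210. 229.]
grate_bars [0.557 0.002 0.007] 0.91 [305. 207.]
cap_tray [ 0.444 -0.392  0.006] 0.7 [412. 237.]
cap_1_mid [0.475 0.219 0.001] 0.79 [246. 229.]
cap_1_mid [ 0.689 -0.283  0.048] 0.66 [382. 169.]
cap_1_mid [0.433 0.384 0.006] 0.49 [201. 241.]
tint_bottle [0.68  0.276 0.065] 0.68 [230. 171.]
clay [ 0.688 -0.283  0.045] 0.81 [382. 170.]
side cam pos [0.206 1.125 1.041] 486.35685998983365
tub_handle [0.473 0.395 0.008] 0.84 [273. 315.]
tub_handle [0.519 0.396 0.027] 0.43 [255. 307.]
tub_lip [0.476 0.4   0.005] 0.96 [271. 317.]
grate [ 0.553 -0.004  0.039] 0.69 [287. 205.]
grate_bars [ 0.552 -0.005  0.043] 0.93 [287. 204.]
cap_tray [ 0.44  -0.403  0.003] 0.7 [346. 152.]
cap_1_mid [0.478 0.212 0.026] 0.81 [290. 260.]
stick_1_mid [0.498 0.335 0.013] 0.57 [270. 294.]
tint_bottle [ 0.439 -0.402  0.003] 0.57 [346. 152.]
tint_bottle [0.68  0.291 0.051] 0.55 [213. 259.]
clay [ 0.69  -0.268  0.047] 0.58 [272. 151.]
1.0 0.0187 [[ 0.893  0.45  -0.   ]
 [ 0.45  -0.893 -0.   ]
 [-0.     0.    -1.   ]]
```

View pics/top0.png

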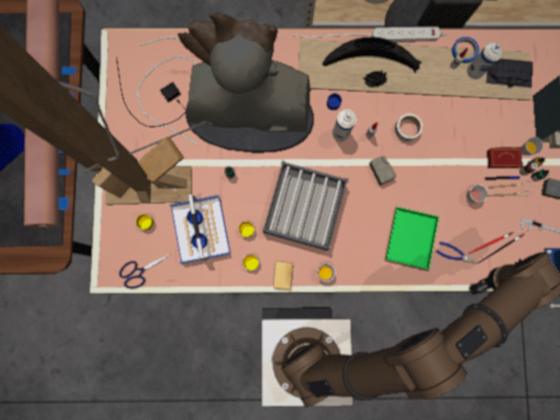

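View pics/side0.png

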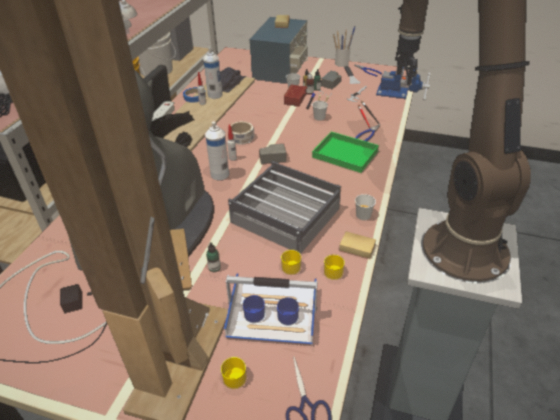

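The blue caps are in the tub: top (196,217) and (199,240), side (254,308) and (288,311). The yellow look-alikes are at top (145,223), (247,230) and (251,263), with another near (325,273), and I will leave those alone. The tub is at top (201,229) with its handle roughly along world x. The grate is at (305,207) and the tray at (412,237). Next I'll fit the poses and check a close crop.

```bash
cat > h.py <<'E'
from workcell import bot, effector, eyes
import cv2, numpy as np
def ray(p,u,v,z):
    """world point at height z seen at pixel u,v"""
    R,t=p["R"],p["t"]; c=-R.T@t
    d=R.T@np.linalg.inv(p["camera_matrix"])@np.array([u,v,1.]); return c+d*(z-c[2])/d[2]
def pix(p,X):
    q=p["camera_matrix"]@(p["R"]@np.asarray(X,float)+p["t"]); return q[:2]/q[2]
def rect(p,mask,z):
    """min-area rectangle of a mask projected on height z: centre, sides, angle"""
    v,u=np.nonzero(mask); P=np.array([ray(p,a,b,z)[:2] for a,b in zip(u,v)],np.float32)
    return cv2.minAreaRect(P)
def down(a):
    """tool down, finger closing axis y at world angle a (deg)"""
    a=np.radians(a); y=np.array([np.cos(a),np.sin(a),0]); z=np.array([0,0,-1.]); return np.column_stack([np.cross(y,z),y,z])
E
python3 - <<'E'
from h import *
p=eyes.read_camera("top")
for k,z in (("tub_lip",.02),("grate",.09),("cap_tray",.03)):
    for d in eyes.outline_of(k,p)[:2]:
        m=d["pixels"]; n,l,s,_=cv2.connectedComponentsWithStats(m.astype(np.uint8)); m=l==1+s[1:,4].argmax()
        print(k,round(d["confidence"],2),m.sum(),rect(p,m,z))
im=p["img"][:,:,::-1]
a=cv2.resize(im[150:280,110:240],(400,400),interpolation=3); b=cv2.resize(im[150:280,250:380],(400,400),interpolation=3)
s=eyes.read_camera("side")["img"][:,:,::-1]; 
cv2.imwrite("pics/c1.png",np.hstack([cv2.resize(s[260:350,200:340],(400,400*90//140),interpolation=3)]))
cv2.imwrite("pics/c2.png",np.hstack([a,b]))
E
```

```text
tub_lip 0.86 2492 ((0.4844001829624176, 0.3891791105270386), (0.24627579748630524, 0.18256661295890808), 11.47799015045166)
grate 0.89 5035 ((0.548778772354126, 0.00708480179309845), (0.2448287159204483, 0.2707529664039612), 73.55956268310547)
cap_tray 0.56 2541 ((0.43990078568458557, -0.38509228825569153), (0.17041365802288055, 0.2051580399274826), 76.41503143310547)
```

View pics/c2.png

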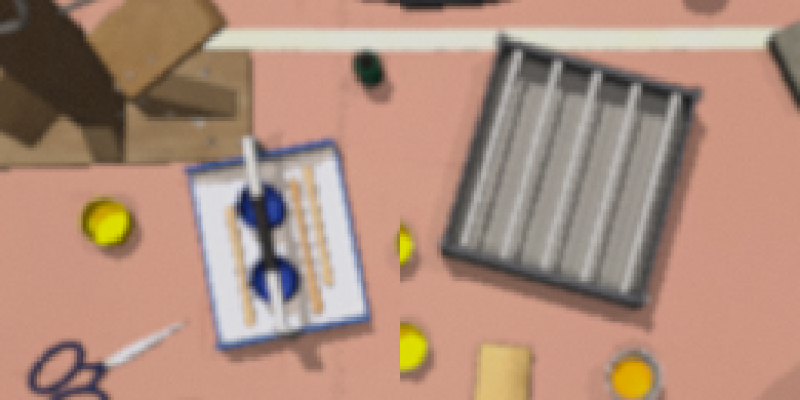

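View pics/c1.png

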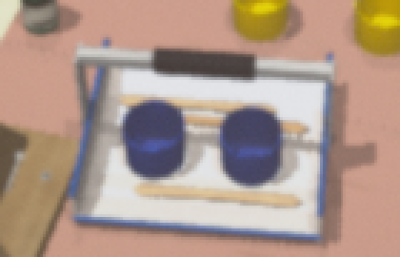

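The top crop shows the white tub with two upright blue caps under the handle, one stick on its +y side and two on its −y side. The black grip is at about px (196,225), tilted roughly +12°. Grate corners are near (282,162), (347,180), (264,231) and (330,249), so its bars lie at about −15°. The side crop confirms both caps in the tub are blue.

```bash
cat >> h.py <<'E'
def Rz(a): a=np.radians(a); c,s=np.cos(a),np.sin(a); return np.array([[c,-s,0],[s,c,0],[0,0,1]])
def Rx(a): a=np.radians(a); c,s=np.cos(a),np.sin(a); return np.array([[1,0,0],[0,c,-s],[0,s,c]])
def tool(H,yaw,th,flip):
    """TCP pose with the tub handle at H, tub yaw and tilt th"""
    R=Rz(yaw)@Rx(th)@np.diag([1,-1,-1.])@(Rz(180) if flip else np.eye(3))
    return np.asarray(H)+bot.grip_depth*R[:,2],R
E
python3 - <<'E'
from h import *
from scipy.optimize import least_squares
t,s=eyes.read_camera("top"),eyes.read_camera("side")
g=lambda u,v:(250+(u-400)/3.077,150+v/3.077)
C=[ray(t,*g(*c),.095) for c in((500,38),(700,92),(645,305),(443,250))]
print("grate",np.mean(C,0), [np.linalg.norm(C[i]-C[i-1]) for i in range(4)], np.degrees(np.arctan2(*(C[0]-C[3])[1::-1])),np.degrees(np.arctan2(*(C[1]-C[2])[1::-1])))
f=lambda u,v:(110+u/3.077,150+v/3.077)
C=[ray(t,*f(*c),.046) for c in((190,170),(335,142),(368,318),(218,348))]
print("tub",np.mean(C,0),[np.linalg.norm(C[i]-C[i-1]) for i in range(4)], np.degrees(np.arctan2(*(C[0]-C[3])[1::-1])),np.degrees(np.arctan2(*(C[1]-C[2])[1::-1])))
uv=[]
for p,(u0,u1,v0,v1) in((t,(190,204,210,242)),(s,(250,295,272,290))):
    m=np.zeros((420,560),bool); r=p["img"][v0:v1,u0:u1].astype(int); m[v0:v1,u0:u1]=(r.max(2)<75)&(r.max(2)-r.min(2)<30)
    v,u=np.nonzero(m); print(m.sum(),u.min(),u.max(),v.min(),v.max()); uv.append((np.mean([u.min(),u.max()]),np.mean([v.min(),v.max()])))
    R=rect(p,m,.125); print(R)
X=least_squares(lambda X:np.r_[pix(t,X)-uv[0],pix(s,X)-uv[1]],[.48,.38,.12]); print("handle",X.x,X.fun)
G=np.array([.553,.004,.075])
for flip in(0,1):
    for H,yaw,th in(([.478,.383,.125],11.5,0),([.478,.383,.3],11.5,0),*[(G+Rz(-15)@Rx(0)@np.array([0,75,40])+Rz(-15)@Rx(th)@np.array([0,88,112]),-15,th) for th in(0,30,60)]):
        q=bot.inverse_kinematics(*tool(H,yaw,th,flip)); print(flip,np.round(H,3),th,None if q is None else np.round(q))
E
```

```text
grate [0.54895459 0.002473   0.095     ] [np.float64(0.25662599727291807), np.float64(0.24056668973870451), np.float64(0.256364342214441), np.float64(0.23836366855272206)] -15.052253564705033 -15.54405089322747
tub [0.47122009 0.38125492 0.046     ] [np.float64(0.21234265148852177), np.float64(0.17307954995307123), np.float64(0.21198623529270838), np.float64(0.17649567795929405)] 10.11611124463296 11.03799502079063
83 192 199 214 237
((0.47588515281677246, 0.38381317257881165), (0.08030092716217041, 0.020211413502693176), 9.43940544128418)
98 255 287 281 285
((0.4756787121295929, 0.38774996995925903), (0.07883196324110031, 0.012744717299938202), 16.38591957092285)
handle [0.47552885 0.38698772 0.12410225] [-0.02290762 -0.12764617  0.09056868  0.01659931]
0 [0.478 0.383 0.125] 0 [ -16.   38.  -42.   97.   29.   57. -147.]
0 [0.478 0.383 0.3  ] 0 [  -7.   33.  -60.   84.   29.   79. -147.]
0 [ 42.741 157.45  152.075] 0 None
0 [ 25.195  91.97  181.07 ] 30 None
0 [  6.248  21.259 172.285] 60 None
1 [0.478 0.383 0.125] 0 [ -3.  51. -71.  96.  51.  71.  16.]
1 [0.478 0.383 0.3  ] 0 [ -6.  34. -61.  84.  30.  79.  33.]
1 [ 42.741 157.45  152.075] 0 None
1 [ 25.195  91.97  181.07 ] 30 None
1 [  6.248  21.259 172.285] 60 None
```

Run:
```python
from h import *
bot.movej([-38,25,0,90,0,65,-60])
s=bot.sense(); print(s["time_s"],s["ee_pos"],np.round(s["ee_rot"],2).tolist())
G=np.array([.550,.003,.075])
for flip in(0,1):
    for H,yaw,th in(([.4755,.3865,.125],10.8,0),([.4755,.3865,.3],10.8,0),*[(G+Rz(-15.3)@(np.array([0,.075,.04])+Rx(th)@np.array([0,.088,.112])),-15.3,th) for th in(0,20,40,50,60)]):
        q=bot.inverse_kinematics(*tool(H,yaw,th,flip)); print(flip,np.round(H,3),th,None if q is None else np.round(q))
```

```text
4.6083 [0.5245965  0.34068878 0.2309021 ] [[0.38, 0.93, 0.0], [0.93, -0.38, -0.0], [-0.0, 0.0, -1.0]]
0 [0.476 0.386 0.125] 0 [ -52.   31.   11.  100.   -7.   49. -117.]
0 [0.476 0.386 0.3  ] 0 [ -52.   22.   12.   88.   -5.   70. -119.]
0 [0.593 0.16  0.227] 0 [ -34.   26.   21.   95.  -10.   62. -116.]
0 [0.582 0.118 0.25 ] 20 [-16.  19.  14. 103. -29.  55. -93.]
0 [0.569 0.071 0.257] 40 [  5.  20.   7. 109. -51.  60. -63.]
0 [0.562 0.047 0.254] 50 [ 14.  24.   5. 111. -60.  66. -50.]
0 [0.556 0.024 0.247] 60 [ 22.  30.   2. 112. -65.  73. -40.]
1 [0.476 0.386 0.125] 0 [-26.  34. -27.  98.  19.  53.  40.]
1 [0.476 0.386 0.3  ] 0 [-25.  25. -28.  86.  12.  72.  46.]
1 [0.593 0.16  0.227] 0 [ -7.  26. -19.  92.   9.  63.  46.]
1 [0.582 0.118 0.25 ] 20 [ 10.  21. -22. 101. -13.  52.  73.]
1 [0.569 0.071 0.257] 40 [ 27.  22. -22. 107. -41.  53. 107.]
1 [0.562 0.047 0.254] 50 [ 27.  25. -13. 110. -54.  60. 124.]
1 [0.556 0.024 0.247] 60 [ 10.  31.  19. 113. -69.  80. 144.]
```

Run:
```python
from h import *
H=np.array([.4755,.3865,.125])
p,R=tool(H+[0,0,.07],10.8,0,0); bot.move_to(p,R)
p,R=tool(H,10.8,0,0); print(bot.servo_line(p,.12,f_stop=12))
effector.move_gripper(0,70); s=bot.sense(); print(s["gripper_width"],s["grasp_force"],s["contact_force"])
p,R=tool(H+[0,0,.17],10.8,0,0); bot.servo_line(p,.15)
s=bot.sense(); print(s["time_s"],s["gripper_width"],s["grasp_force"],s["contact_force"],s["ee_pos"])
t=eyes.read_camera("top")["img"];u=eyes.read_camera("side")["img"]
cv2.imwrite("pics/l.png",np.hstack([cv2.resize(t[150:290,130:350],(400,255)),cv2.resize(u[160:350,150:370],(400,345))[:255]])[:,:,::-1])
```

```text
False
0.014955749311877948 69.70648169517517 [-0.34663166 -1.72786085  2.21838299]
8.2167 0.01489289702380406 68.8834547996521 [ 0.13774099 -0.13458531 -4.81391709] [0.47501107 0.38613501 0.27517342]
```

View pics/l.png

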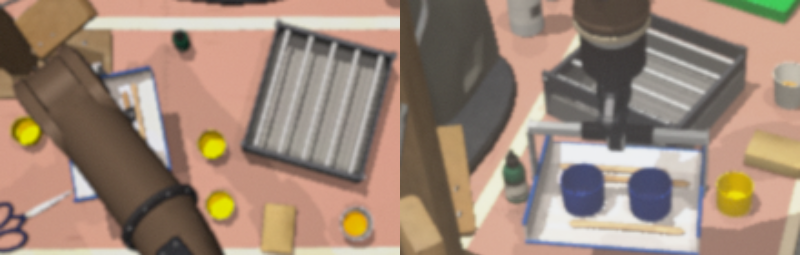

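The tub is held level with all its contents. Next I'll carry it over the +y side board and tip it gradually.

```bash
cat >> h.py <<'E'
G=np.array([.550,.003,.075]); GY=-15.3
def pour(y,h,th): return tool(G+Rz(GY)@(np.array([0,y,h])+Rx(th)@np.array([0,.088,.112])),GY,th,0)
E
python3 - <<'E'
from h import *
p,R=pour(.085,.09,0); bot.servo_line(p,.22,R); print(bot.sense()["time_s"])
for a in((.075,.065,13),(.075,.05,25),(.075,.042,35)):
    p,R=pour(*a); bot.servo_line(p,.08,R)
ims=[eyes.read_camera("side")["img"]]
for a in((.075,.035,42),(.075,.033,50)):
    p,R=pour(*a); bot.servo_line(p,.05,R); ims.append(eyes.read_camera("side")["img"])
    print(a,bot.sense()["time_s"],bot.sense()["contact_force"])
ims.append(eyes.read_camera("top")["img"])
c=[cv2.resize(i[140:270,190:380],(400,274)) for i in ims]
cv2.imwrite("pics/p.png",np.vstack([np.hstack(c[:2]),np.hstack(c[2:])])[:,:,::-1])
E
```

```text
9.5917
(0.075, 0.035, 42) 11.6333 [ 0.68438153  0.51191028 -3.63707111]
(0.075, 0.033, 50) 12.1917 [-0.61481013 -0.06980769 -3.50590053]
```

View pics/p.png

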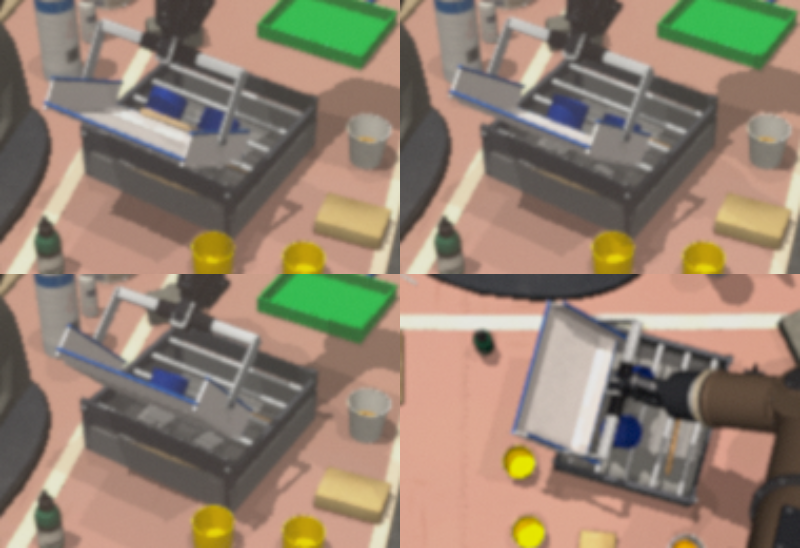

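The tub is empty. Both blue caps are on the bars and one stick is visible between bars. I'll withdraw and set the tub back.

Run:
```python
from h import *
bot.servo_line(pour(.078,.09,50)[0],.12)
for a in((.085,.11,30),(.09,.11,10),(.095,.11,0)):
    p,R=pour(*a); bot.servo_line(p,.2,R)
H=np.array([.4755,.3865,.125])
p,R=tool(H+[0,0,.12],10.8,0,0); bot.servo_line(p,.25,R)
bot.servo_line(tool(H+[0,0,.02],10.8,0,0)[0],.15)
bot.sleep(.2)
print(bot.servo_line(tool(H-[0,0,.006],10.8,0,0)[0],.03,f_stop=3), bot.sense()["ee_pos"],bot.sense()["contact_force"])
effector.move_gripper(.085); bot.servo_line(tool(H+[0,0,.09],10.8,0,0)[0],.2)
q=np.array(bot.sense()["q"]); print(q.round()); bot.movej([-70,20,0,90,0,65,-100])
print(bot.sense()["time_s"],bot.sense()["ee_pos"])
t=eyes.read_camera("top");s=eyes.read_camera("side")
for p in(t,s):
  for k in("cap_1_mid","stick_1_mid","tub_lip"):
    for d in eyes.spot_in(k,p): print(p["shot"],k,np.round(d["centre"],3),round(d["confidence"],2),pix(p,d["centre"]).round())
cv2.imwrite("pics/g.png",np.hstack([cv2.resize(t["img"][140:270,240:370],(400,400)),cv2.resize(s["img"][145:345,200:400],(400,400))])[:,:,::-1])
```

```text
True [0.4753224  0.38633815 0.10640778] [ 0.4795045  -1.79694388  6.66122564]
[ -48.   25.    6.   95.   -3.   60. -120.]
19.5333 [0.26578153 0.56717984 0.28449851]
13 cap_1_mid [0.52  0.04  0.087] 0.73 [295. 214.]
13 cap_1_mid [0.476 0.219 0.006] 0.65 [246. 229.]
13 stick_1_mid [0.586 0.076 0.015] 0.62 [285. 199.]
13 tub_lip [0.475 0.385 0.004] 0.91 [201. 229.]
14 cap_1_mid [0.476 0.212 0.026] 0.9 [291. 260.]
14 cap_1_mid [0.512 0.056 0.104] 0.83 [294. 203.]
14 stick_1_mid [0.679 0.289 0.051] 0.21 [213. 259.]
14 stick_1_mid [0.474 0.398 0.001] 0.17 [272. 317.]
14 tub_lip [ 0.473  0.396 -0.   ] 0.55 [272. 317.]
14 tub_lip [0.513 0.061 0.105] 0.22 [293. 204.]
```

View pics/g.png

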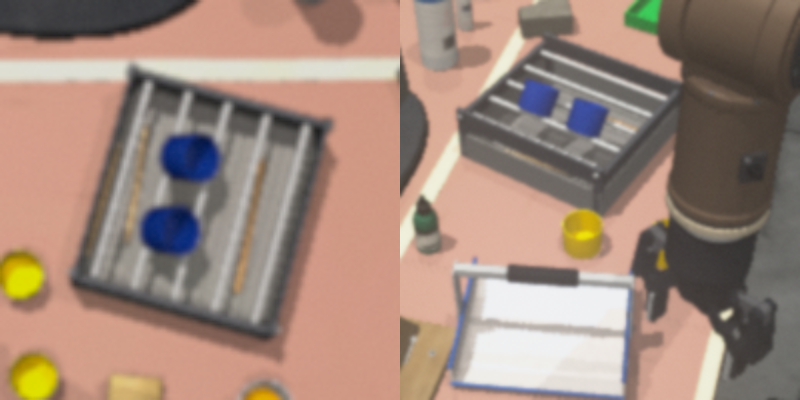

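The top view shows both caps resting on the bars, at about px (302,191) and (295,215), and the tub is empty and upright. Three sticks are visible at roughly grate y +105, +70 and −45. I'll zoom in to check whether each is down in the pan.

Run:
```python
from h import *
t=eyes.read_camera("top");s=eyes.read_camera("side")
a=t["img"][155:255,260:350]; b=s["img"][155:255,225:345]
a=cv2.resize(a,None,fx=4,fy=6,interpolation=cv2.INTER_CUBIC)
b=cv2.resize(b,(440,367),interpolation=cv2.INTER_CUBIC); a=cv2.resize(a,(360,400))
o=np.zeros((400,800,3),np.uint8); o[:,:360]=a; o[:367,360:]=b
cv2.imwrite("pics/z.png",o[:,:,::-1])
for nm,p in(("top",t),("side",s)):   # expected pixels of grate points
    for y in(.108,.072,.048,.024,0,-.024,-.048,-.072,-.096):
        P=lambda z:pix(p,G*[1,1,0]+Rz(GY)@np.array([0,y,z]))
        f=lambda q:((q-[260,155])*4 if nm=="top" else (q-[225,155])*440/120+[360,0]).round()
        print(nm,y,"bar",f(P(.075)),"onbar",f(P(.084)),"floor",f(P(.011)))
```

```text
top 0.108 bar [ 65. 173.] onbar [ 65. 171.] floor [ 65. 185.]
top 0.072 bar [104. 183.] onbar [104. 181.] floor [103. 195.]
top 0.048 bar [130. 190.] onbar [130. 188.] floor [128. 201.]
top 0.024 bar [156. 197.] onbar [156. 195.] floor [153. 208.]
top 0 bar [182. 204.] onbar [182. 202.] floor [178. 215.]
top -0.024 bar [208. 211.] onbar [209. 209.] floor [203. 221.]
top -0.048 bar [234. 217.] onbar [235. 216.] floor [228. 228.]
top -0.072 bar [260. 224.] onbar [261. 223.] floor [253. 235.]
top -0.096 bar [286. 231.] onbar [287. 230.] floor [278. 241.]
side 0.108 bar [517. 228.] onbar [517. 220.] floor [520. 285.]
side 0.072 bar [541. 203.] onbar [541. 195.] floor [543. 260.]
side 0.048 bar [557. 187.] onbar [557. 179.] floor [559. 244.]
side 0.024 bar [573. 171.] onbar [572. 163.] floor [574. 228.]
side 0 bar [588. 156.] onbar [588. 148.] floor [588. 212.]
side -0.024 bar [602. 141.] onbar [602. 133.] floor [603. 197.]
side -0.048 bar [617. 126.] onbar [617. 118.] floor [617. 182.]
side -0.072 bar [631. 111.] onbar [631. 103.] floor [630. 167.]
side -0.096 bar [645.  97.] onbar [645.  89.] floor [644. 153.]
```

View pics/z.png

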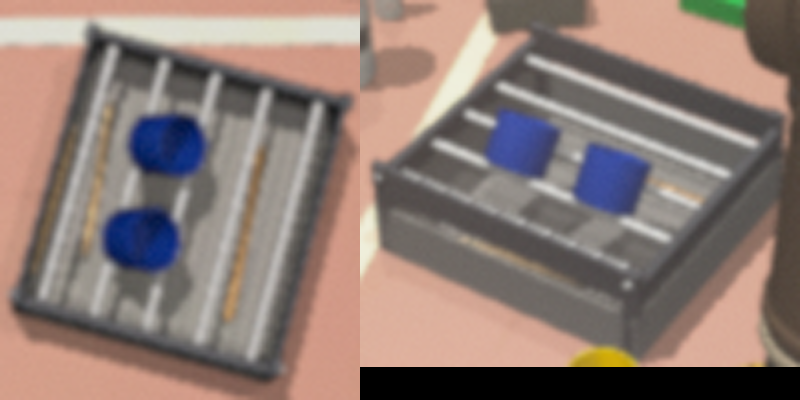

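All three sticks appear to be below bar level. Stick B shows through the side gap at the pan-floor height, and stick C is visible between the bars. Stick A, by the +y board, is shadowed and I'll recheck it later. Both caps sit corner-down in the gap between y=0 and +48 with their axes tilted across the bars, so I'll close the fingers along the bars. Next I'll triangulate the caps.

```bash
cat >> h.py <<'E'
from scipy.optimize import least_squares
def caps(x0=.40,x1=.70,y0=-.14,y1=.14):
    """triangulated centres of the blue blobs standing over the given area"""
    B=[]
    for n in("top","side"):
        p=eyes.read_camera(n); i=p["img"].astype(int); m=((i[:,:,2]>60)&(i[:,:,2]>1.7*i[:,:,0])&(i[:,:,2]>1.5*i[:,:,1])).astype(np.uint8)
        k,l,s,c=cv2.connectedComponentsWithStats(m)
        c=[s[j,:2]+(s[j,2:4]-1)/2 for j in range(1,k) if s[j,4]>40]
        B.append((p,[q for q in c if x0<ray(p,*q,.08)[0]<x1 and y0<ray(p,*q,.08)[1]<y1]))
    (t,a),(s,b)=B; out=[]
    for u in a:
        r=[least_squares(lambda X:np.r_[pix(t,X)-u,pix(s,X)-v],[*ray(t,*u,.09)]) for v in b]
        if r: r=min(r,key=lambda r:r.cost); out.append((r.x,r.cost))
    return out
E
python3 - <<'E'
from h import *
for X,c in caps(): print(X.round(4),round(c,2),"grate",(Rz(GY).T@(X-G*[1,1,0])).round(4))
bot.movej([-10,20,0,90,0,65,-60]) if False else None
for a in(GY,GY+180):
    for P in([.6,.02,.078],[.52,.04,.2]): 
        q=bot.inverse_kinematics(P,down(a)); print(a,q if q is None else np.round(q))
E
```

```text
[0.6036 0.0179 0.0923] 0.46 grate [0.0477 0.0286 0.0923]
[0.5185 0.0415 0.0889] 0.14 grate [-0.0405  0.0289  0.0889]
-15.3 [-18.  32.  16. 104. -12.  45. -12.]
-15.3 [-27.  17.  22. 108.  -8.  56. -17.]
164.7 [ -46.   49.   66.  106.  -52.   61. -155.]
164.7 [ 33.  29. -61. 104.  28.  64. 127.]
```

```bash
cat >> h.py <<'E'
T=np.array([.442,-.390,0]); TY=-13.6
def take(X,dx):
    """pick the cap at X, drop it into the tray at tray-x offset dx"""
    D=down(GY); P=np.array([X[0],X[1],.0])
    effector.move_gripper(.074,25)
    bot.move_to(P+[0,0,.19],D)
    if bot.servo_line(P+[0,0,X[2]-.012],.12,f_stop=6): print("touch",bot.sense()["ee_pos"])
    effector.move_gripper(0,25); print("grip",bot.sense()["gripper_width"],bot.sense()["grasp_force"])
    bot.servo_line(P+[0,0,.19],.2); w=bot.sense()["gripper_width"]; print("lifted",w,bot.sense()["time_s"])
    if w<.02: return False
    Q=T+Rz(TY)@np.array([dx,0,0])
    c=[down(TY+a) for a in(90,-90)]; q0=np.array(bot.sense()["q"])
    D=min((d for d in c if bot.inverse_kinematics(Q+[0,0,.15],d) is not None),key=lambda d:abs(np.array(bot.inverse_kinematics(Q+[0,0,.15],d))-q0).max())
    bot.move_to(Q+[0,0,.15],D); print("touch tray" if bot.servo_line(Q+[0,0,.040],.12,f_stop=5) else "",bot.sense()["ee_pos"],bot.sense()["gripper_width"])
    effector.move_gripper(.074); bot.servo_line(Q+[0,0,.17],.2); print(bot.sense()["time_s"]); return True
E
python3 - <<'E'
from h import *
take(np.array([.5185,.041,.089]),.045)
for X,c in caps(): print(X.round(4),round(c,2))
for X,c in caps(.3,.6,-.55,-.25): print("tray",X.round(4),round(c,2))
E
```

```text
grip 0.055198524254772646 25.91305951529648
lifted 0.05573680382093444 24.6333
 [ 0.48610478 -0.40105763  0.04075008] 0.055174814689796826
28.4583
[0.6036 0.0179 0.0923] 0.46
```

Run:
```python
from h import *
ok=take(np.array([.6036,.0175,.091]),-.045)
q=np.array(bot.sense()["q"]); bot.movej([70,10,0,90,0,65,0]); print(bot.sense()["ee_pos"],bot.sense()["time_s"])
for X,c in caps(): print("grate",X.round(4),round(c,2))
for X,c in caps(.3,.6,-.55,-.25): print("tray",(Rz(TY).T@(X-T)).round(4),round(c,2))
t=eyes.read_camera("top");s=eyes.read_camera("side")
for p in (t,s):
    for d in eyes.outline_of("stick_1_mid",p):
        m=d["pixels"]; v,u=np.nonzero(m); print(p["shot"],round(d["confidence"],2),m.sum(),u.mean(),v.mean(),(Rz(GY).T@(ray(p,u.mean(),v.mean(),.011)-G)).round(3),(Rz(GY).T@(ray(p,u.mean(),v.mean(),.084)-G)).round(3))
o=np.zeros((600,800,3),np.uint8)
R=lambda i,w,h:cv2.resize(i,(w,h),interpolation=cv2.INTER_CUBIC)
o[:400,:360]=R(t["img"][155:255,260:350],360,400); o[:367,360:]=R(s["img"][155:255,225:345],440,367)
o[400:,:360]=R(t["img"][190:290,150:330],360,200);o[400:,360:580]=R(t["img"][190:290,360:470],220,200);o[400:,580:]=R(s["img"][115:215,290:400],220,200)
cv2.imwrite("pics/f.png",o[:,:,::-1])
```

```text
grip 0.055263358347946205 25.945645417532432
lifted 0.0554675012342781 32.55
 [ 0.39856999 -0.3798415   0.04060919] 0.05537405943491947
36.3833
[ 0.16023831 -0.59333517  0.39202607] 37.925
27 0.64 28 284.0 198.5 [ 0.017  0.083 -0.064] [0.004 0.081 0.009]
28 0.4 50 266.36 225.04 [ 0.025  0.083 -0.064] [-0.021  0.147  0.009]
```

View pics/f.png

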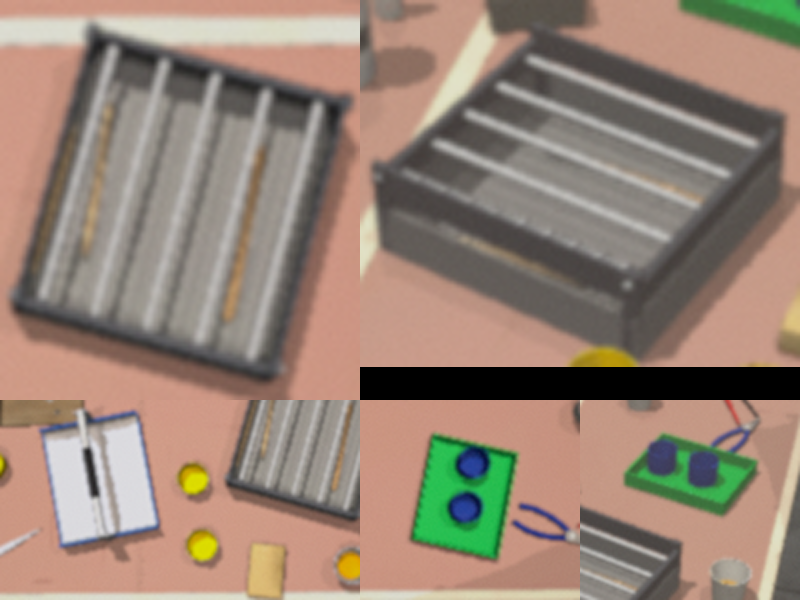

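Both blue caps are in the tray, at crop (470,462) and (465,508). The tub is upright and empty, and the yellow cups are untouched. Sticks B and C agree with the pan floor in both views. I'll measure stick A's line against bar 1 and the board.

Run:
```python
from h import *
t=eyes.read_camera("top"); im=t["img"].astype(np.float32)
# mean profile across grate y at bar-top plane, per x band; and wood index (R-B) along x near A
for z in(.071,.011):
    ys=np.arange(.060,.128,.002); 
    for xs in(np.arange(-.04,.041,.004),):
        P=np.array([[pix(t,G*[1,1,0]+Rz(GY)@np.array([x,y,z])) for x in xs] for y in ys],np.float32)
        S=cv2.remap(im,P[...,0],P[...,1],cv2.INTER_CUBIC).mean(1)
        print(z); print([(int(round(y*1000)),int(s.sum()/3),int(s[0]-s[2])) for y,s in zip(ys,S)])
xs=np.arange(-.11,.111,.01)
for y in(.108,.112,.115):
    P=np.array([[pix(t,G*[1,1,0]+Rz(GY)@np.array([x,y,.05])) for x in xs]],np.float32)
    S=cv2.remap(im,P[...,0],P[...,1],cv2.INTER_CUBIC)[0]; print(y,[int(s[0]-s[2]) for s in S])
```

```text
0.071
[(60, 150, 12), (62, 148, 13), (64, 147, 12), (66, 146, 12), (68, 146, 13), (70, 146, 15), (72, 145, 21), (74, 144, 30), (76, 141, 40), (78, 137, 47), (80, 132, 49), (82, 129, 43), (84, 130, 34), (86, 135, 25), (88, 139, 18), (90, 140, 14), (92, 140, 10), (94, 147, 8), (96, 159, 6), (98, 170, 5), (100, 171, 5), (102, 157, 4), (104, 133, 6), (106, 110, 10), (108, 96, 19), (110, 92, 30), (112, 93, 38), (114, 90, 38), (116, 83, 30), (118, 80, 20), (120, 84, 15), (122, 98, 20), (124, 116, 34), (126, 133, 49)]
0.011
[(60, 152, 12), (62, 149, 12), (64, 148, 12), (66, 146, 12), (68, 145, 12), (70, 145, 14), (72, 144, 19), (74, 144, 27), (76, 144, 38), (78, 143, 47), (80, 139, 52), (82, 134, 49), (84, 131, 40), (86, 133, 29), (88, 138, 20), (90, 142, 15), (92, 142, 12), (94, 142, 10), (96, 146, 8), (98, 157, 7), (100, 169, 5), (102, 172, 5), (104, 162, 4), (106, 140, 5), (108, 117, 9), (110, 100, 17), (112, 93, 27), (114, 93, 37), (116, 92, 41), (118, 87, 36), (120, 81, 26), (122, 80, 17), (124, 89, 16), (126, 105, 25)]
0.108 [4, 6, 9, 8, 8, 10, 11, 13, 13, 17, 17, 15, 15, 17, 15, 11, 10, 8, 10, 7, 6, 6, 6]
0.112 [5, 7, 16, 21, 23, 29, 33, 35, 36, 37, 39, 35, 35, 35, 35, 27, 16, 6, 6, 6, 5, 7, 4]
0.115 [3, 5, 20, 28, 33, 35, 41, 41, 42, 42, 42, 40, 39, 37, 36, 28, 13, 3, 3, 3, 5, 3, 1]
```

Stick A is parallel to the bars and sits where the lip could only have sent it by rolling under bar 1 along the pan floor. The gap there is 15 mm and the stick is 11 mm thick, so nothing could hold it up. I'm handing the job in.

```bash
python3 -c "
from workcell import bot
print(bot.sense()['time_s'],bot.sign_off())"
```

```text
the job is handed in; nothing more can be done
38.375 None
```

Handed in at 38.4 s: the tub is empty and upright on the bench, both blue caps are in the green tray, and nothing else looked moved; two sticks are confirmed on the pan floor by both cameras, while the third, by the +y board, I judged to be in the pan from its position and the gap width because the side camera couldn't see it.

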